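Run a thread chaser down an adaptor port

TASK

A thread chaser stands started in one port of the sloping handpiece-adaptor station. Clean the port's thread with it: turn the chaser half a turn forward (clockwise seen from above) and then a quarter turn back, do that once more, then turn it forward until its collar sits fully home on the boss and let go. Leave the loose instruments round the station where they lie.

Things in the scene. Friction and masses are not known exactly. Their poses are not given: they have to be found in the camera images.
- station: White station 150 x 190 x 120 mm, fixed on a thin flat mat. Origin: centre of its underside; x to its high back, y to its left, z up. Its steel deck slopes down to the front by 0.349 rad. Two equal steel bosses (36 mm wide, 20 mm high) stand square on the deck, 87 mm apart: the left (+y) carries the thread chaser, the right a grey domed blanking plug, 28 mm wide, top 41 mm off the deck, not to be used.
- hub (a point): Middle of the chaser's knurled round grip, on its axis: a cylinder 26 mm in diameter, 38 mm long, free all round. Axes turn with the chaser: z is its axis, up out of the port, leaning 0.349 rad from vertical to the station's front (-x side); x points to the ball-ended arm of its cross bar. The bar is 7 mm thick, its centre line 28 mm below this point along the axis.
- ball_end (a point): Centre of the 13 mm steel ball on one end of the chaser's cross bar, 36 mm from the axis, 28 mm below the point hub along the axis. The other end of the bar is plain and equally long.
- chaser (a joint): Chaser's angle, rad; grows as it turns forward (clockwise seen from above). Starts at 0 to 0.6; stops hard at 6.3, where its foot collar (31 mm wide) sits on the boss. It sinks 1 mm along its axis per rad. The thread is stiff both ways (0.2 N m friction) and stays where left. Half and quarter turns (3.14, 1.57 rad) count from where it stood at the start.
- tweezers: Steel tweezers, 154 mm long, lying loose in front of the station. Bystander.
- vial_1: Small capped indicator vial, 50 x 12 mm, lying loose to the left of the station. Bystander.
- handpiece_1: Steel dental handpiece, 132 mm long, lying loose to the right of the station. Bystander.
- handpiece_0: A second dental handpiece, 132 mm long, lying loose farther to the right. Bystander.

How it is judged:
By the outcome, as a careful person would: the job done as asked, in the order asked, and still so for the second after the job is handed in, with the robot touching nothing.
It also fails if it takes over 64 s, if anything falls off the work surface, if the arm or the gripper's body presses on something with over 40 N, if the wrist force passes 120 N, or if a joint passes its speed limit or range.

ROBOT

A 6-joint arm with a two-finger parallel gripper is mounted at the origin on a cart in front of the work surface, level with it; the furniture and walls round the work are solid. World frame = base frame: x ahead of the robot, y to its left, z up, the work surface at z = 0. Lengths are in m, angles in degrees, forces in N, time in s.
With the tool pointing down it reaches from about 0.375 to 0.9 m from the base axis. Payload 3.1 kg.
Tool frame: the origin (TCP) lies between the finger pads; the fingertips stand 11 mm ahead of it and the grasp point (between the pads) lies 8 mm behind it; z points along the fingers, y is the direction in which the jaws open and shut (so a half turn about z gives the same grasp; the last joint's range is limited). The gripper opens to 87 mm and grips with 3 to 60 N. Pads are 19 mm wide; open, the fingers measure 117 mm over their backs; the gripper's body (75 mm by 190 mm) begins 51 mm behind the grasp point.
Start: joints at [-79.67, 30.224, 82.088, -0, 67.689, -10.227], TCP at [0.219, -0.585, 0.234] pointing down, gripper open.
Joint ranges: [-176.69, 176.69], [-43.24, 126.21], [12.49, 139.97], [-82, 262], [0, 151.66], [-163.58, 163.58]. Speed limits (degrees/s): [159.86, 159.86, 180, 180, 180, 180].

INTERFACE

Orientations are given as a 3x3 rotation matrix whose columns are the frame's x, y, z axes.
In Python, from rig import bot, vision gives the robot as it stands. The module is installed in compiled form; this text tells all that it offers.
- The arm moves only by the tool jog_arm, never from a script. Its argument "rows" is a list of rows, each an object with "dp": the shift along the tool's x, y, z in mm, a list of three; "turn": the turn, a rotation vector about the tool's x, y, z in degrees, a list of three; "grip": the opening, from 0 (shut) to 1 (fully open). A call has 1 to 10 rows; each row is the pose to reach, as a shift and turn from the pose commanded when the call began, along the tool's axes at that moment; what a row does not reach only later rows make up. A row lasts 1/10 s, in which the tool goes at most 50 mm and 8.59 degrees, less where a joint would pass 70% of its speed; a pose out of reach is approached as far as the arm can. A call with a gripper value outside its range is refused whole. The fingers move at their own pace and stop on an object; the grip force is fixed at half the most. Time passes only in rows, so rows that repeat a pose let the fingers close. It gives the time, the measured TCP pose, the force and the opening at its end, in the units of the state.
- bot.read_state(): the state, without advancing time (a new reading comes with each control period).
- vision.capture(name): name is "scene" or "top" or "wrist"; returns (picture, depth): 480x640x3 uint8, red, green, blue; 480x640 float32, m along the optical axis (not along the pixel's ray), 0 where there is no reading.
- vision.camera_info(name): a dict with "vertical_fov" (degrees; the focal length in pixels is half the picture's height over the tangent of half this angle, whatever the lens; pixels are square), "cx", "cy" (the principal point, pixels), "k1" (the pictures are not rectified: a ray, as slopes to the right and down, at radius r is drawn at 1 + k1 r^2 times it, then the intrinsics apply), "position" and "rotation" of the camera in the world. Camera axes: x right, y down, z forward; pixel columns grow to the right and rows downward; lengths in m; the calibration is good to about 2 mm. A picture is of the moment at which its call begins: read the wrist's pose just before it. camera_info takes no time and is no camera call; for the wrist camera it gives the pose at the moment of the call.
- bot.hand_in(): hands the job in, once; it reports no verdict.
The state is a dict: "time_s": time; "joint_positions": joint angles; "qvel": joint speeds; "tau": joint torques, N m; "position": TCP position; "tcp_rot": TCP orientation; "force": force on the tool from outside, world axes, zero at the start; "moment": the same for the moment, N m; "opening": opening from 0.0 (shut) to 1.0 (fully open).
Only numpy, scipy, OpenCV 4.12 (cv2) and the standard library are available. Lean on these libraries where they do the work, as an engineer would, in place of code of your own. Each camera call takes 0.05 s, during which the arm holds its last target.

## Working session

There is one attempt and no reset: what is moved stays moved. The work goes in short steps, Python scripts to look and compute and a tool call to move; the robot and the scene stay as the last step left them, time stands still between calls to the robot, and variables do not carry over. Pictures are saved under pics/ and viewed, and the job is handed in when it is done.

Besides the shell and the picture viewer there is one more tool, called after "Emit:" as name(argument=value, ...), one argument or row to a line, values as JSON. jog_arm: Moves the arm, as the interface text tells. Its arguments: {"type":"object","properties":{"rows":{"type":"array"}},"required":["rows"]}

```bash
mkdir -p pics; ls; python3 - <<'E'
from rig import bot,vision
import cv2,numpy as np
s=bot.read_state();print(s)
for n in ["scene","top"]:
    p,d=vision.capture(n);cv2.imwrite(f"pics/{n}0.png",p[:,:,::-1]);np.savez(f"{n}0.npz",p=p,d=d)
    print(n,vision.camera_info(n))
E
```

```text
pics
{'time_s': 0.0, 'joint_positions': array([-7.96689786e+01,  3.02772902e+01,  8.21568281e+01, -8.39503740e-04,
        6.76889883e+01, -1.02267237e+01]), 'qvel': array([ 0.01661234, -0.13078564,  0.02231389,  0.03807711,  0.07720673,
       -0.02986302]), 'tau': array([-2.13447827e-03, -4.40053010e+01, -1.76594299e+01,  6.31787349e-02,
        5.83437702e-02, -1.80006623e-04]), 'position': array([ 0.21936934, -0.584476  ,  0.23258713]), 'tcp_rot': array([[ 9.36316875e-01,  3.51156021e-01, -3.98656980e-04],
       [ 3.51156054e-01, -9.36314567e-01,  2.11135037e-03],
       [ 3.68145058e-04, -2.11688380e-03, -9.99997692e-01]]), 'force': array([-0.85996007, -0.31502138, -1.15352164]), 'moment': array([ 0.00777196, -0.01145651,  0.01240916]), 'opening': 0.9990722770835421}
scene {'vertical_fov': 55.34990279163962, 'cx': 326.7819733323186, 'cy': 234.61230020137072, 'k1': -0.05184614305715899, 'position': array([-0.20035955,  0.45233852,  0.52983245]), 'rotation': array([[-0.59215376, -0.35693162,  0.72246366],
       [-0.80578689,  0.27099476, -0.5265637 ],
       [-0.00783663, -0.89395842, -0.44808139]])}
top {'vertical_fov': 56.75662212431608, 'cx': 318.058179125284, 'cy': 247.10262328493152, 'k1': -0.00577439684609479, 'position': array([ 0.33271485, -0.0474001 ,  1.2051176 ]), 'rotation': array([[-0.01812956, -0.99233571,  0.12223404],
       [-0.99967519,  0.02018083,  0.01556429],
       [-0.01791179, -0.12191216, -0.99237926]])}
```

View pics/scene0.png

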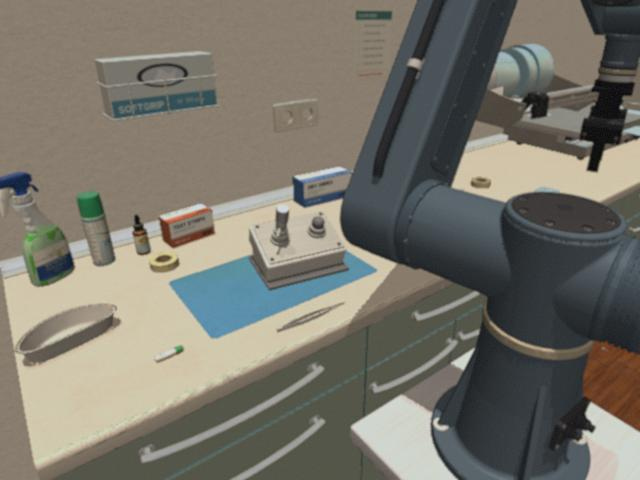

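View pics/top0.png

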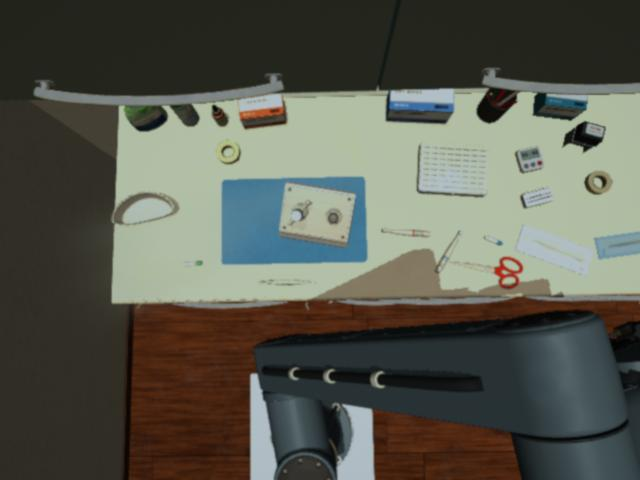

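The scene view shows the station at about (297,245), with the chaser at (281,225). The top view shows the station at (317,213), the chaser at (298,213) and the plug at (334,216). A dark cabinet with handles spans the top of that picture. I'll zoom in and get 3D points.

```bash
cat > h.py <<'E'
import numpy as np,cv2
from rig import bot,vision
def K(ci):
    f=240/np.tan(np.radians(ci['vertical_fov']/2));return f
def rays(ci,uv):
    uv=np.atleast_2d(uv).astype(float);f=K(ci)
    m=np.array([[f,0,ci['cx']],[0,f,ci['cy']],[0,0,1]])
    n=cv2.undistortPoints(uv[:,None],m,np.array([ci['k1'],0,0,0,0]))[:,0]
    return np.c_[n,np.ones(len(n))]
def pts(ci,uv,z):
    return ci['position']+(rays(ci,uv)*np.atleast_1d(z)[:,None])@ci['rotation'].T
def plane(ci,uv,h):
    r=rays(ci,uv)@ci['rotation'].T
    return ci['position']+r*((h-ci['position'][2])/r[:,2])[:,None]
def proj(ci,P):
    P=np.atleast_2d(P);q=(P-ci['position'])@ci['rotation'];n=q[:,:2]/q[:,2:]
    r2=(n**2).sum(1,keepdims=True);n=n*(1+ci['k1']*r2)
    return n*K(ci)+[ci['cx'],ci['cy']]
def cloud(ci,d):
    v,u=np.mgrid[0:480,0:640];uv=np.c_[u.ravel(),v.ravel()]
    return pts(ci,uv,d.ravel()).reshape(480,640,3)
E
python3 - <<'E'
from h import *
for n,(a,b,c,e) in {"top":(265,165,380,265),"scene":(235,190,355,290)}.items():
    z=np.load(n+"0.npz");ci=vision.camera_info(n);P=cloud(ci,z['d'])
    cv2.imwrite(f"pics/{n}0z.png",cv2.resize(z['p'][b:e,a:c,::-1],None,fx=6,fy=6,interpolation=cv2.INTER_CUBIC))
    np.save(n+"P.npy",P)
    if n=="top":
        print(P[50,100:600:100],P[213,298],P[216,334],P[100:480:60,200])
        for uv in [(288,182),(354,193),(346,247),(280,235)]: print(uv,P[uv[1],uv[0]])
E
```

```text
[[ 0.64591779  0.22530492  0.69671967]
 [ 0.6453611   0.10268074  0.69131496]
 [ 0.64500843 -0.02120759  0.68576335]
 [ 0.64521067 -0.14679332  0.67946204]
 [ 0.64541583 -0.27443744  0.6733204 ]] [0.54258865 0.01491143 0.17042259] [ 0.54325799 -0.0713366   0.12022374] [[ 6.10101437e-01  1.19772435e-01  6.28891688e-01]
 [ 7.35101214e-01  2.99566464e-01 -1.71864811e-04]
 [ 5.63605507e-01  2.97298025e-01 -1.13818616e-03]
 [ 3.97407022e-01  2.94326417e-01  8.99190092e-04]
 [ 1.72363913e-01  5.20953935e-01 -8.10966447e-01]
 [-8.80330901e-02  5.17540323e-01 -8.11387828e-01]
 [-3.40718563e-01  5.14331542e-01 -8.11775701e-01]]
(288, 182) [0.64692543 0.04637547 0.06780138]
(354, 193) [ 0.6100399  -0.12519135  0.08150105]
(346, 247) [ 0.4785432  -0.10427173  0.01097307]
(280, 235) [0.51493881 0.07421222 0.01197893]
```

View pics/top0z.png

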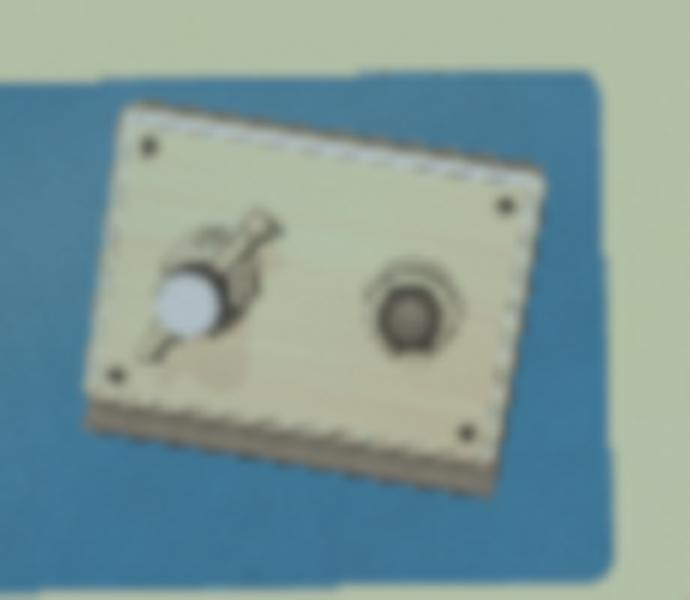

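View pics/scene0z.png

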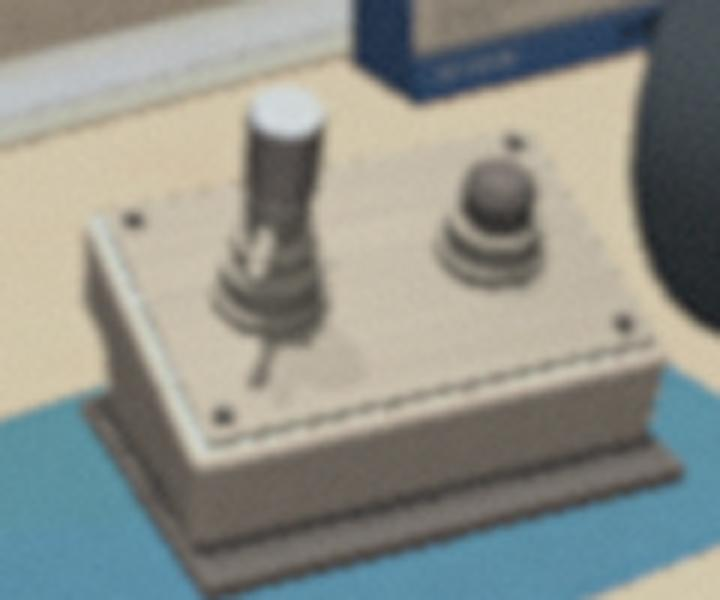

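```bash
python3 - <<'E'
from h import *
T=vision.camera_info("top");S=vision.camera_info("scene")
def tri(a,b):
    ra=(rays(T,a)@T['rotation'].T)[0];rb=(rays(S,b)@S['rotation'].T)[0]
    A=np.c_[ra,-rb];x=np.linalg.lstsq(A,S['position']-T['position'],rcond=None)[0]
    p=T['position']+ra*x[0];q=S['position']+rb*x[1];return (p+q)/2,np.linalg.norm(p-q)
z=lambda x,y:(265+(x+.5)/6-.5,165+(y+.5)/6-.5)
w=lambda x,y:(235+(x+.5)/6-.5,190+(y+.5)/6-.5)
print("cap",tri(z(188,306),w(288,112)))
sc={}
for n,a,b in [("BL",(148,146),(133,219)),("BR",(506,205),(515,143)),("FL",(115,375),(222,416)),("FR",(466,433),(624,323))]:
    sc[n],e=tri(z(*a),w(*b));print(n,sc[n],e)
x=(sc["BL"]+sc["BR"]-sc["FL"]-sc["FR"]);y=(sc["BL"]+sc["FL"]-sc["BR"]-sc["FR"])
n=np.cross(x,y);n/=np.linalg.norm(n)
print("x",x/2,"y",y/2,"n",n,"tilt",np.arccos(n[2]),"yaws",np.degrees([np.arctan2(x[1],x[0]),np.arctan2(-y[0],y[1]),np.arctan2(-n[1],-n[0])]))
c=sum(sc.values())/4;print("deck c",c,np.linalg.norm(x)/2,np.linalg.norm(y)/2)
# depth plane
for nme in ["top","scene"]:
    P=np.load(nme+"P.npy");ci=T if nme=="top" else S
    q=proj(ci,np.array(list(sc.values()))[[0,1,3,2]]);m=np.zeros((480,640),np.uint8)
    cv2.fillPoly(m,[q.astype(int)],1);X=P[m>0]
    k=np.abs((X-c)@n)<.008;
    for _ in range(4):
        A=X[k];cc=A.mean(0);nn=np.linalg.svd(A-cc)[2][2];nn*=np.sign(nn[2]);k=np.abs((X-cc)@nn)<.004
    print(nme,k.sum(),nn,np.arccos(nn[2]),"dist c",(c-cc)@nn)
    h=(X-cc)@nn; print("max h",np.sort(h)[-15:], X[h>.08].mean(0) if (h>.08).any() else 0)
E
```

```text
cap (array([0.53875078, 0.02169638, 0.16359177]), np.float64(0.0031949341128750777))
BL [0.62107331 0.04196524 0.09818317] 0.002634636299533879
BR [ 0.59230415 -0.10953187  0.09789591] 0.0030700192906586844
FL [0.52861707 0.06031881 0.06371231] 0.0031860965760689528
FR [ 0.50001778 -0.09164101  0.06361812] 0.0028660081760474203
x [ 0.09237131 -0.01812222  0.03437433] y [0.02868422 0.15172846 0.00019072] n [-0.33727486  0.06258099  0.93932385] tilt 0.3501424786112797 yaws [-11.09981278 -10.70540873 -10.51162583]
deck c [ 0.56050308 -0.02472221  0.08085238] 0.10021211535453413 0.15441614712044574
top 1805 [-0.33212083  0.06494691  0.94099822] 0.3452282838943858 dist c -0.0009652544564889757
max h [0.09381804 0.09402248 0.09411544 0.09426509 0.0943681  0.09485706
 0.09505441 0.095123   0.09611467 0.09612873 1.13114668 1.13114668
 1.13114668 1.13114668 1.13114668] [0.52769832 0.01627913 0.21596042]
scene 1753 [-0.33412838  0.06321891  0.94040502] 0.3469769495319442 dist c 0.0015800845218046204
max h [0.06535187 0.06542281 0.06563564 0.06813724 0.70818825 0.70818825
 0.70818825 0.70818825 0.70818825 0.70818825 0.70818825 0.70818825
 0.70818825 0.70818825 0.70818825] [-0.20035955  0.45233852  0.52983245]
```

```bash
cat >> h.py <<'E'
from scipy.spatial.transform import Rotation as Ro
yaw=np.radians(-10.9);t=.349
n=np.array([-np.sin(t)*np.cos(yaw),-np.sin(t)*np.sin(yaw),np.cos(t)])
sx=np.array([np.cos(t)*np.cos(yaw),np.cos(t)*np.sin(yaw),np.sin(t)])
hub=np.array([.5452,.0205,.1457])
R0=np.c_[np.cross(sx,-n),sx,-n]
def Rt(a): return R0@Ro.from_euler('z',a,degrees=True).as_matrix()
def rel(p,R,s=None):
    s=s or bot.read_state();C=s['tcp_rot']
    print("dp mm",np.round(C.T@(p-s['position'])*1000,1),"turn",np.round(Ro.from_matrix(C.T@R).as_rotvec(degrees=True),2),"dist",np.linalg.norm(p-s['position']))
E
python3 - <<'E'
from h import *
for a in (-30,-60): rel(hub+.12*n,Rt(a))
print(hub+.12*n)
E
```

```text
dp mm [ 482.5 -473.6  -24.7] turn [-21.5    5.35 -87.58] dist 0.6765424306772764
dp mm [ 482.5 -473.6  -24.7] turn [ -24.07   -0.43 -117.15] dist 0.6765424306772764
[0.50490533 0.02825953 0.25846582]
```

Emit:
jog_arm(
  rows=[
    {"dp": [35, -34, -20], "turn": [-1.6, 0, -8], "grip": 1},
    {"dp": [70, -68, -40], "turn": [-3.3, 0, -16], "grip": 1},
    {"dp": [105, -102, -60], "turn": [-5, 0, -24], "grip": 1},
    {"dp": [140, -136, -60], "turn": [-6.6, 0, -32], "grip": 1},
    {"dp": [175, -170, -60], "turn": [-8.2, 0, -40], "grip": 1},
    {"dp": [210, -204, -60], "turn": [-9.9, 0, -48], "grip": 1},
    {"dp": [245, -238, -60], "turn": [-11.5, 0, -56], "grip": 1},
    {"dp": [280, -272, -60], "turn": [-13.2, 0, -64], "grip": 1},
    {"dp": [315, -306, -60], "turn": [-14.8, 0, -72], "grip": 1},
    {"dp": [350, -340, -60], "turn": [-16.4, 0, -80], "grip": 1},
  ],
)

```text
time_s: 1.1
position: [0.4279, -0.1418, 0.2935]
tcp_rot: [[-0.177, 0.957, 0.228], [0.97, 0.21, -0.127], [-0.169, 0.199, -0.965]]
force: [1.5, 0.2, -0.2]
opening: 1.003
```

```bash
python3 - <<'E'
from h import *
s=bot.read_state();print(s['joint_positions'])
rel(hub+.12*n,Rt(-60))
E
```

```text
[-33.3489662    6.14920582 111.14959437   1.53396992  47.62006852
 -45.59783298]
dp mm [157.1 102.4  29.9] turn [ -7.39  -0.21 -36.87] dist 0.1899038102537193
```

Emit:
jog_arm(
  rows=[
    {"dp": [30, 20, 6], "turn": [-1.5, 0, -7.4], "grip": 1},
    {"dp": [62, 41, 12], "turn": [-3, 0, -14.8], "grip": 1},
    {"dp": [94, 61, 18], "turn": [-4.4, -0.1, -22.2], "grip": 1},
    {"dp": [126, 82, 24], "turn": [-5.9, -0.1, -29.5], "grip": 1},
    {"dp": [157, 102, 30], "turn": [-7.4, -0.2, -36.9], "grip": 1},
    {"dp": [157, 102, 30], "turn": [-7.4, -0.2, -36.9], "grip": 1},
    {"dp": [157, 102, 30], "turn": [-7.4, -0.2, -36.9], "grip": 1},
  ],
)

```text
time_s: 1.8
position: [0.5049, 0.0263, 0.2579]
tcp_rot: [[-0.703, 0.628, 0.334], [0.648, 0.759, -0.065], [-0.294, 0.171, -0.94]]
force: [-0.4, -0.2, -0.0]
opening: 0.997
```

```bash
python3 - <<'E'
from h import *
s=bot.read_state();print(s['time_s'],s['joint_positions'],s['position'])
rel(hub+.12*n,Rt(-60)); rel(hub+.12*n,Rt(-120))
ci=vision.camera_info("wrist");p,d=vision.capture("wrist");np.savez("w0.npz",p=p,d=d,**{k:ci[k] for k in ci})
cv2.imwrite("pics/w0.png",p[:,:,::-1]);print(ci['position'],proj(ci,[hub+.019*n,hub-.028*n]))
E
```

```text
1.8 [ -9.37886151  12.92485297 110.82981733  -0.92493552  36.38339874
 -57.62392085] [0.50487549 0.02625586 0.25786693]
dp mm [ 1.1  1.6 -0.7] turn [-0.09 -0.09 -0.2 ] dist 0.0020914701456080207
dp mm [ 1.1  1.6 -0.7] turn [-3.00e-02 -1.30e-01 -6.02e+01] dist 0.0020914701456080207
[0.39928554 0.08715999 0.37790062] [[327.10852095 235.42925181]
 [326.861084   216.85145458]]
```

View pics/w0.png

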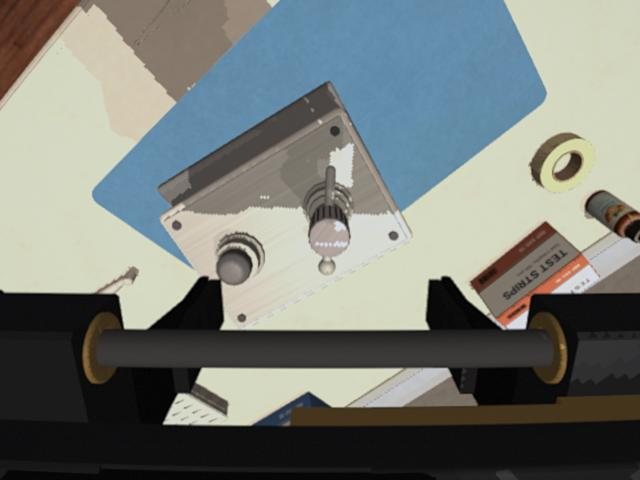

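The wrist view shows the chaser cap at about (330,237), the ball at (327,266), the bar's plain end at (331,172) and the plug at (237,262). I'll refine the hub from this view.

```bash
python3 - <<'E'
from h import *
z=np.load("w0.npz");ci={k:z[k] for k in ('vertical_fov','cx','cy','k1','position','rotation')}
ci={k:(float(v) if v.ndim==0 else v) for k,v in ci.items()}
print(K(ci),ci['k1'])
cv2.imwrite("pics/w0z.png",cv2.resize(z['p'][150:290,200:420,::-1],None,fx=3.6,fy=3.6,interpolation=cv2.INTER_CUBIC))
P=cloud(ci,z['d']);h=(P-hub)@n
m=(np.abs(h-.019)<.006)&(np.linalg.norm(P-hub,axis=2)<.05)
v,u=np.nonzero(m);print(m.sum(),u.min(),u.max(),v.min(),v.max(),"depth cap mean-hub (sx,y,n)",[round(float((P[m].mean(0)-hub)@a)*1000,1) for a in (sx,np.cross(n,sx),n)])
c=cv2.minEnclosingCircle(np.c_[u,v].astype(np.float32));print(c)
# ray through centre hit cap plane
r=(rays(ci,[c[0]])@ci['rotation'].T)[0];q=hub+.019*n
X=ci['position']+r*((q-ci['position'])@n/(r@n));print("offset",(X-q)*1000)
for uv in [(327,266),(331,172)]:
    r=(rays(ci,[uv])@ci['rotation'].T)[0];q=hub-.028*n
    X=ci['position']+r*((q-ci['position'])@n/(r@n));e=X-q;print(uv,e@sx*1000,e@np.cross(n,sx)*1000)
E
```

```text
418.68282573009026 -0.052643516403884844
1411 308 350 214 257 depth cap mean-hub (sx,y,n) [-0.1, 1.3, 22.3]
((328.8553771972656, 235.6019287109375), 21.632333755493164)
offset [0.77181194 0.76227789 0.22333885]
(327, 266) 33.57625086305667 -19.403159592559827
(331, 172) -27.176741540394442 19.23710077004573
```

View pics/w0z.png

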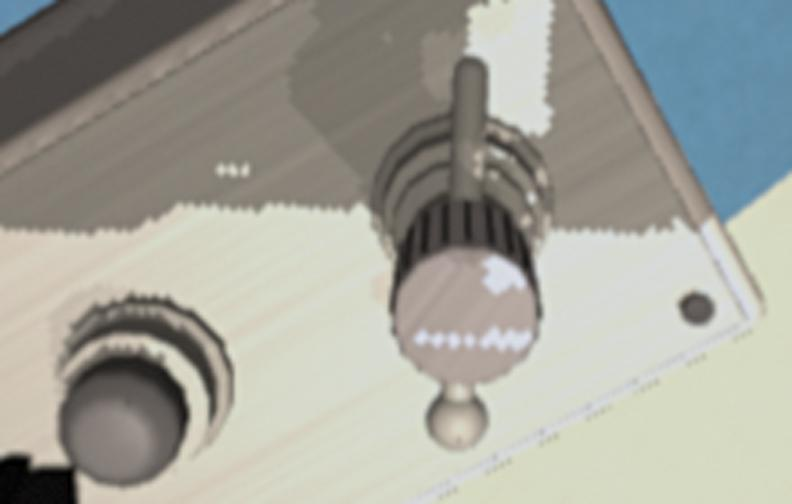

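```bash
sed -i 's/^hub=.*/hub=np.array([.5455,.0214,.1476])/' h.py; python3 - <<'E'
from h import *
rel(hub+.12*n,Rt(-130))
E
```

```text
dp mm [ 1.6  3.3 -2.2] turn [-5.000e-02 -9.000e-02 -7.028e+01] dist 0.00423443233682789
```

Emit:
jog_arm(
  rows=[
    {"dp": [1.6, 3.3, -2], "turn": [0, -0.1, -8], "grip": 1},
    {"dp": [1.6, 3.3, -2], "turn": [0, -0.1, -16], "grip": 1},
    {"dp": [1.6, 3.3, -2], "turn": [0, -0.1, -24], "grip": 1},
    {"dp": [1.6, 3.3, -2], "turn": [0, -0.1, -32], "grip": 1},
    {"dp": [1.6, 3.3, -2], "turn": [0, -0.1, -40], "grip": 1},
    {"dp": [1.6, 3.3, -2], "turn": [0, -0.1, -48], "grip": 1},
    {"dp": [1.6, 3.3, -2], "turn": [0, -0.1, -56], "grip": 1},
    {"dp": [1.6, 3.3, -2], "turn": [0, -0.1, -64], "grip": 1},
    {"dp": [1.6, 3.3, -2], "turn": [0, -0.1, -70.3], "grip": 1},
    {"dp": [1.6, 3.3, -2], "turn": [0, -0.1, -70.3], "grip": 1},
  ],
)

```text
time_s: 2.85
position: [0.5055, 0.0278, 0.2608]
tcp_rot: [[-0.829, -0.446, 0.337], [-0.493, 0.867, -0.067], [-0.263, -0.221, -0.939]]
force: [-0.1, -0.3, -0.7]
opening: 1.0
```

```bash
python3 - <<'E'
from h import *
s=bot.read_state();print(s['joint_positions'],s['force'])
rel(hub-.006*n,Rt(-130))
ci=vision.camera_info("wrist");p,d=vision.capture("wrist");P=cloud(ci,d)
cv2.imwrite("pics/w1.png",p[:,:,::-1])
h=(P-hub)@n;lat=np.linalg.norm((P-hub)-h[...,None]*n,axis=2)
m=(lat<.018)&(np.abs(h-.019)<.02);hh=h[m];print(np.histogram(hh,bins=20))
m=(lat<.02)&(h>np.percentile(hh,60)-.003)&(h<.05);v,u=np.nonzero(m)
c=cv2.minEnclosingCircle(np.c_[u,v].astype(np.float32));print(c)
r=(rays(ci,[c[0]])@ci['rotation'].T)[0];q=hub+.019*n
X=ci['position']+r*((q-ci['position'])@n/(r@n));print("offset",(X-q)*1000)
E
```

```text
[  -9.08769131   12.68033849  110.64540606   -1.20879577   36.603371
 -127.19056081] [-0.05912289 -0.34943111 -0.66206906]
dp mm [ -0.3   1.7 126.2] turn [-0.14  0.01 -0.14] dist 0.12621067857060242
(array([ 17,  17,  16,  18,  14,  15,  16,  14,  20,  19,  19,  16,  20,
        18,  25,  32,  44, 324, 729, 150]), array([-0.00098213,  0.00022346,  0.00142904,  0.00263463,  0.00384022,
        0.00504581,  0.00625139,  0.00745698,  0.00866257,  0.00986815,
        0.01107374,  0.01227933,  0.01348491,  0.0146905 ,  0.01589609,
        0.01710167,  0.01830726,  0.01951285,  0.02071843,  0.02192402,
        0.02312961]))
((326.6502990722656, 236.77403259277344), 20.6649112701416)
offset [ 0.11959598 -0.33385864  0.06570845]
```

View pics/w1.png

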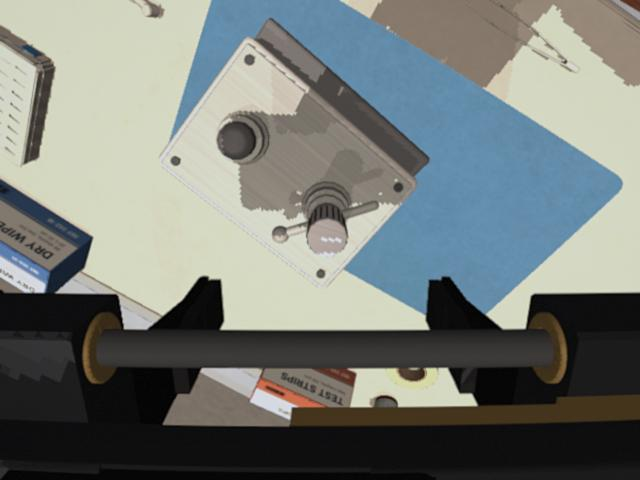

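The wrist view puts the cap at about (327,237), the ball at (280,234) and the plug at (237,138), and the hub agrees within 0.5 mm. I'm descending along the axis.

Emit:
jog_arm(
  rows=[
    {"dp": [0, 1.7, 30], "turn": [0, 0, 0], "grip": 1},
    {"dp": [0, 1.7, 60], "turn": [0, 0, 0], "grip": 1},
    {"dp": [0, 1.7, 80], "turn": [0, 0, 0], "grip": 1},
    {"dp": [0, 1.7, 95], "turn": [0, 0, 0], "grip": 1},
    {"dp": [0, 1.7, 110], "turn": [0, 0, 0], "grip": 1},
    {"dp": [0, 1.7, 124], "turn": [0, 0, 0], "grip": 1},
    {"dp": [0, 1.7, 124], "turn": [0, 0, 0], "grip": 1},
    {"dp": [0, 1.7, 124], "turn": [0, 0, 0], "grip": 1},
  ],
)

```text
time_s: 3.7
position: [0.5465, 0.0221, 0.1436]
tcp_rot: [[-0.829, -0.447, 0.336], [-0.494, 0.867, -0.066], [-0.262, -0.22, -0.94]]
force: [-0.3, 0.1, -0.2]
opening: 0.999
```

```bash
python3 - <<'E'
from h import *
s=bot.read_state();print(s['joint_positions'],s['force'])
rel(hub-.0045*n,Rt(-130))
p,d=vision.capture("wrist")
cv2.imwrite("pics/w2.png",p[:,:,::-1])
E
```

```text
[  -9.00721583   27.72640199  112.64738326   -2.10345268   19.61909153
 -126.15000537] [-0.32907786  0.06810204 -0.17051322]
dp mm [ 0.1 -1.   0.4] turn [-0.07 -0.01 -0.09] dist 0.001121085732910821
```

View pics/w2.png

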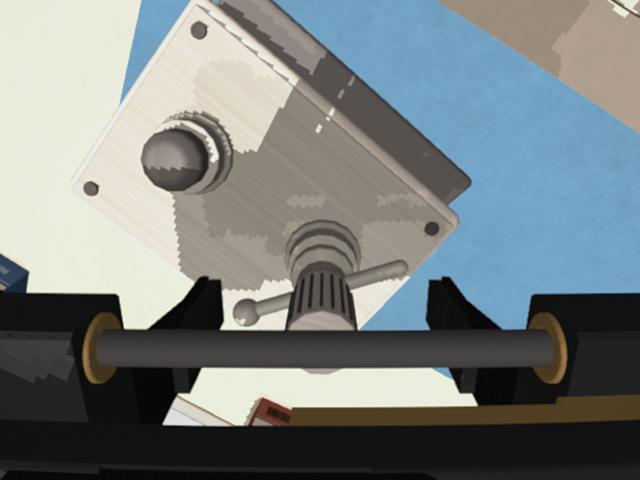

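The grip is centred between the fingers: axis at about column 321, finger midpoint 325. Ball at (246,313). I'm closing.

Emit:
jog_arm(
  rows=[
    {"dp": [0, -1, 0], "turn": [0, 0, 0], "grip": 0.5},
    {"dp": [0, -1, 0], "turn": [0, 0, 0], "grip": 0.35},
    {"dp": [0, -1, 0], "turn": [0, 0, 0], "grip": 0},
    {"dp": [0, -1, 0], "turn": [0, 0, 0], "grip": 0},
    {"dp": [0, -1, 0], "turn": [0, 0, 0], "grip": 0},
    {"dp": [0, -1, 0], "turn": [0, 0, 0], "grip": 0},
    {"dp": [0, -1, 0], "turn": [0, 0, 0], "grip": 0},
  ],
)

```text
time_s: 4.45
position: [0.547, 0.0217, 0.1438]
tcp_rot: [[-0.828, -0.448, 0.337], [-0.496, 0.866, -0.065], [-0.262, -0.221, -0.939]]
force: [-0.3, -0.5, 0.1]
opening: 0.446
```

```bash
cat > look.py <<'E'
import sys
from h import *
s=bot.read_state();C=s['tcp_rot']
print("t",s['time_s'],"j",np.round(s['joint_positions'],1),"op",round(s['opening'],3),"Ftool",np.round(C.T@s['force'],1),"Mtool",np.round(C.T@s['moment'],2))
R=R0.T@C;print("angle a",np.degrees(np.arctan2(R[1,0],R[0,0])),"tilt err",np.degrees(np.arccos(min(1,R[2,2]))))
e=C.T@(s['position']-hub);print("tcp-hub tool mm",np.round(e*1000,1), "station", np.round(R0.T@(s['position']-hub)*1000,1))
if len(sys.argv)>1:
    p,d=vision.capture("wrist");cv2.imwrite(f"pics/{sys.argv[1]}.png",p[:,:,::-1])
E
python3 look.py w3
```

```text
t 4.45 j [  -9.1   27.7  112.6   -2.    19.6 -126.4] op 0.446 Ftool [ 0.5 -0.3 -0.2] Mtool [-0.21  0.01  0.08]
angle a -130.02948250188425 tilt err 0.0735064692103527
tcp-hub tool mm [-0.4  0.4  4.1] station [0.6 0.1 4.1]
```

View pics/w3.png

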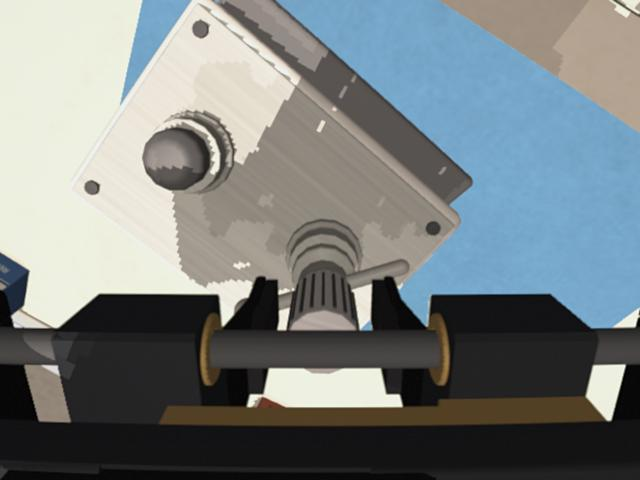

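Still closing (about (265–385) finger gap), so I'm continuing with the same command.

Emit:
jog_arm(
  rows=[
    {"dp": [0, 0, 0], "turn": [0, 0, 0], "grip": 0},
    {"dp": [0, 0, 0], "turn": [0, 0, 0], "grip": 0},
    {"dp": [0, 0, 0], "turn": [0, 0, 0], "grip": 0},
    {"dp": [0, 0, 0], "turn": [0, 0, 0], "grip": 0},
    {"dp": [0, 0, 0], "turn": [0, 0, 0], "grip": 0},
  ],
)

```text
time_s: 5.0
position: [0.5473, 0.0214, 0.1439]
tcp_rot: [[-0.828, -0.448, 0.337], [-0.496, 0.866, -0.066], [-0.263, -0.222, -0.939]]
force: [0.4, -3.1, 1.4]
opening: 0.289
```

```bash
python3 look.py w4
```

```text
t 5.0 j [  -9.1   27.7  112.6   -2.    19.6 -126.4] op 0.289 Ftool [ 0.8 -3.1 -1. ] Mtool [0.23 0.29 0.07]
angle a -130.0255407832065 tilt err 0.10895122798559854
tcp-hub tool mm [-0.5  0.   4.1] station [0.4 0.4 4.1]
```

View pics/w4.png

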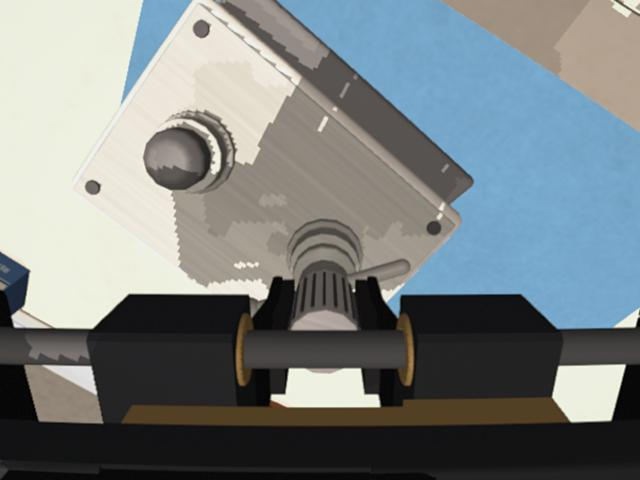

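Gripped (25 mm), with a small side force. The bar's plain end at (408,267) is my slip marker. First 60° forward:

Emit:
jog_arm(
  rows=[
    {"dp": [0, 0, 0.1], "turn": [0, 0, 6], "grip": 0},
    {"dp": [0, 0, 0.2], "turn": [0, 0, 12], "grip": 0},
    {"dp": [0, 0, 0.3], "turn": [0, 0, 18], "grip": 0},
    {"dp": [0, 0, 0.4], "turn": [0, 0, 24], "grip": 0},
    {"dp": [0, 0, 0.5], "turn": [0, 0, 30], "grip": 0},
    {"dp": [0, 0, 0.6], "turn": [0, 0, 36], "grip": 0},
    {"dp": [0, 0, 0.7], "turn": [0, 0, 42], "grip": 0},
    {"dp": [0, 0, 0.8], "turn": [0, 0, 48], "grip": 0},
    {"dp": [0, 0, 0.9], "turn": [0, 0, 54], "grip": 0},
    {"dp": [0, 0, 1.05], "turn": [0, 0, 60], "grip": 0},
  ],
)

```text
time_s: 6.05
position: [0.5477, 0.0209, 0.143]
tcp_rot: [[-0.801, 0.495, 0.337], [0.504, 0.861, -0.067], [-0.323, 0.117, -0.939]]
force: [-0.4, -6.6, 0.3]
opening: 0.29
```

```bash
python3 look.py w5
```

```text
t 6.05 j [ -9.1  27.8 112.6  -2.1  19.5 -66.2] op 0.29 Ftool [-3.1 -5.8 -0. ] Mtool [ 0.88 -0.43 -0.21]
angle a -69.87985287223212 tilt err 0.13942771206375018
tcp-hub tool mm [-0.5  0.1  5.1] station [-0.   0.5  5.1]
```

View pics/w5.png

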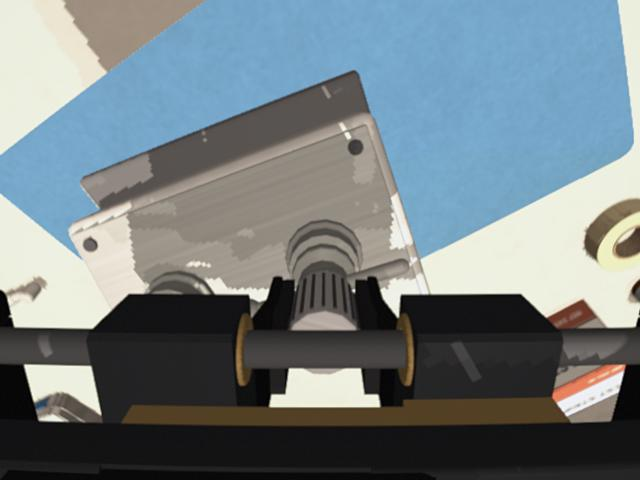

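The bar tip stays at (406,267), so there is no slip. Torque is 0.21 N m. Continuing to 180°.

Emit:
jog_arm(
  rows=[
    {"dp": [0, 0, 0.1], "turn": [0, 0, 6], "grip": 0},
    {"dp": [0, 0, 0.2], "turn": [0, 0, 12], "grip": 0},
    {"dp": [0, 0, 0.3], "turn": [0, 0, 18], "grip": 0},
    {"dp": [0, 0, 0.4], "turn": [0, 0, 24], "grip": 0},
    {"dp": [0, 0, 0.5], "turn": [0, 0, 30], "grip": 0},
    {"dp": [0, 0, 0.6], "turn": [0, 0, 36], "grip": 0},
    {"dp": [0, 0, 0.7], "turn": [0, 0, 42], "grip": 0},
    {"dp": [0, 0, 0.8], "turn": [0, 0, 48], "grip": 0},
    {"dp": [0, 0, 0.9], "turn": [0, 0, 54], "grip": 0},
    {"dp": [0, 0, 1.05], "turn": [0, 0, 60], "grip": 0},
  ],
)

```text
time_s: 7.1
position: [0.5477, 0.0207, 0.1419]
tcp_rot: [[0.029, 0.941, 0.337], [0.998, -0.006, -0.067], [-0.061, 0.338, -0.939]]
force: [-1.2, -5.7, 1.9]
opening: 0.29
```

Emit:
jog_arm(
  rows=[
    {"dp": [0, 0, 0.1], "turn": [0, 0, 6], "grip": 0},
    {"dp": [0, 0, 0.2], "turn": [0, 0, 12], "grip": 0},
    {"dp": [0, 0, 0.3], "turn": [0, 0, 18], "grip": 0},
    {"dp": [0, 0, 0.4], "turn": [0, 0, 24], "grip": 0},
    {"dp": [0, 0, 0.5], "turn": [0, 0, 30], "grip": 0},
    {"dp": [0, 0, 0.6], "turn": [0, 0, 36], "grip": 0},
    {"dp": [0, 0, 0.7], "turn": [0, 0, 42], "grip": 0},
    {"dp": [0, 0, 0.8], "turn": [0, 0, 48], "grip": 0},
    {"dp": [0, 0, 0.9], "turn": [0, 0, 54], "grip": 0},
    {"dp": [0, 0, 1.05], "turn": [0, 0, 60], "grip": 0},
  ],
)

```text
time_s: 8.1
position: [0.5477, 0.0207, 0.1408]
tcp_rot: [[0.83, 0.446, 0.336], [0.493, -0.867, -0.067], [0.262, 0.221, -0.94]]
force: [-1.9, -6.7, 1.6]
opening: 0.289
```

```bash
python3 look.py w6
```

```text
t 8.1 j [ -9.1  28.1 112.6  -2.2  19.3  53.8] op 0.289 Ftool [-4.5  5.4 -1.7] Mtool [-0.96 -1.   -0.18]
angle a 50.11486190932453 tilt err 0.11062923552936109
tcp-hub tool mm [-0.3  0.1  7.2] station [-0.3 -0.2  7.2]
```

View pics/w6.png

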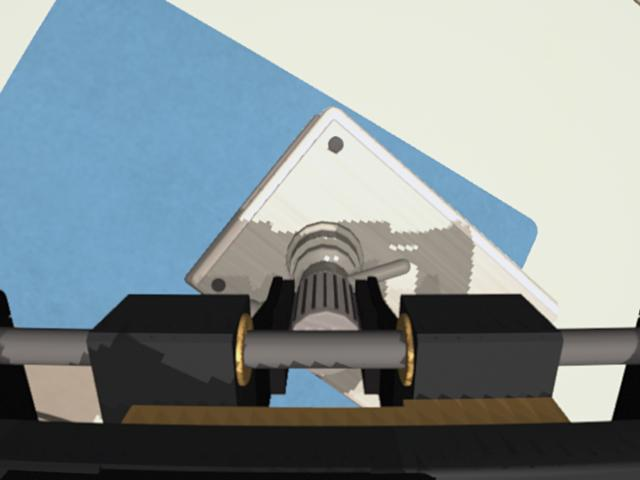

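The bar tip is at (406,267) again, with the tool turned 180.1° and no slip. Now 90° back.

Emit:
jog_arm(
  rows=[
    {"dp": [0, 0, -0.1], "turn": [0, 0, -6], "grip": 0},
    {"dp": [0, 0, -0.2], "turn": [0, 0, -12], "grip": 0},
    {"dp": [0, 0, -0.3], "turn": [0, 0, -18], "grip": 0},
    {"dp": [0, 0, -0.4], "turn": [0, 0, -24], "grip": 0},
    {"dp": [0, 0, -0.5], "turn": [0, 0, -30], "grip": 0},
    {"dp": [0, 0, -0.6], "turn": [0, 0, -36], "grip": 0},
    {"dp": [0, 0, -0.7], "turn": [0, 0, -42], "grip": 0},
    {"dp": [0, 0, -0.8], "turn": [0, 0, -48], "grip": 0},
  ],
)

```text
time_s: 8.95
position: [0.5477, 0.0207, 0.1416]
tcp_rot: [[0.218, 0.916, 0.336], [0.976, -0.208, -0.066], [0.009, 0.343, -0.939]]
force: [-1.9, -6.4, 2.1]
opening: 0.29
```

Emit:
jog_arm(
  rows=[
    {"dp": [0, 0, -0.1], "turn": [0, 0, -6], "grip": 0},
    {"dp": [0, 0, -0.2], "turn": [0, 0, -12], "grip": 0},
    {"dp": [0, 0, -0.3], "turn": [0, 0, -18], "grip": 0},
    {"dp": [0, 0, -0.4], "turn": [0, 0, -24], "grip": 0},
    {"dp": [0, 0, -0.5], "turn": [0, 0, -30], "grip": 0},
    {"dp": [0, 0, -0.6], "turn": [0, 0, -36], "grip": 0},
    {"dp": [0, 0, -0.75], "turn": [0, 0, -42], "grip": 0},
    {"dp": [0, 0, -0.75], "turn": [0, 0, -42], "grip": 0},
  ],
)

```text
time_s: 9.75
position: [0.5477, 0.0208, 0.1424]
tcp_rot: [[-0.449, 0.828, 0.337], [0.865, 0.497, -0.066], [-0.222, 0.262, -0.939]]
force: [-1.2, -5.9, 1.8]
opening: 0.291
```

```bash
python3 look.py w7
```

```text
t 9.75 j [ -9.1  27.9 112.6  -2.1  19.4 -36.5] op 0.291 Ftool [-4.9 -3.4 -1.7] Mtool [ 0.69 -0.92  0.08]
angle a -40.108175193772006 tilt err 0.1190831443451469
tcp-hub tool mm [-0.4  0.2  5.6] station [-0.2  0.4  5.6]
```

View pics/w7.png

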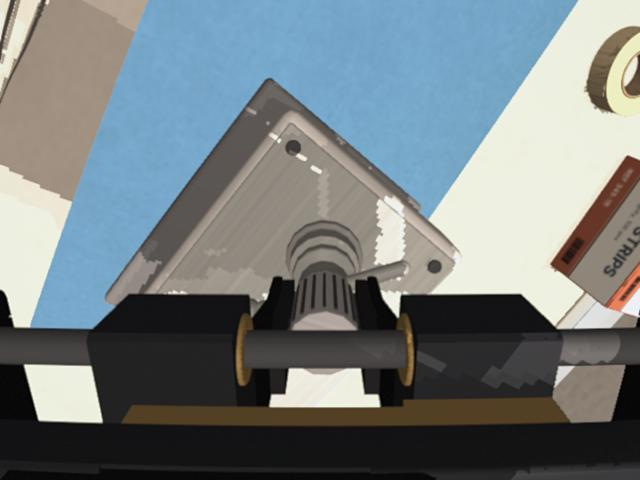

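The bar tip is at about (405,267), still in step with the tool after 90.2° back. Second half turn forward:

Emit:
jog_arm(
  rows=[
    {"dp": [0, 0, 0.1], "turn": [0, 0, 6], "grip": 0},
    {"dp": [0, 0, 0.2], "turn": [0, 0, 12], "grip": 0},
    {"dp": [0, 0, 0.3], "turn": [0, 0, 18], "grip": 0},
    {"dp": [0, 0, 0.4], "turn": [0, 0, 24], "grip": 0},
    {"dp": [0, 0, 0.5], "turn": [0, 0, 30], "grip": 0},
    {"dp": [0, 0, 0.6], "turn": [0, 0, 36], "grip": 0},
    {"dp": [0, 0, 0.7], "turn": [0, 0, 42], "grip": 0},
    {"dp": [0, 0, 0.8], "turn": [0, 0, 48], "grip": 0},
    {"dp": [0, 0, 0.9], "turn": [0, 0, 54], "grip": 0},
    {"dp": [0, 0, 1.05], "turn": [0, 0, 60], "grip": 0},
  ],
)

```text
time_s: 10.8
position: [0.5477, 0.0206, 0.1413]
tcp_rot: [[0.495, 0.801, 0.336], [0.861, -0.504, -0.067], [0.116, 0.323, -0.939]]
force: [-2.5, -6.3, 1.9]
opening: 0.292
```

Emit:
jog_arm(
  rows=[
    {"dp": [0, 0, 0.1], "turn": [0, 0, 6], "grip": 0},
    {"dp": [0, 0, 0.2], "turn": [0, 0, 12], "grip": 0},
    {"dp": [0, 0, 0.3], "turn": [0, 0, 18], "grip": 0},
    {"dp": [0, 0, 0.4], "turn": [0, 0, 24], "grip": 0},
    {"dp": [0, 0, 0.5], "turn": [0, 0, 30], "grip": 0},
    {"dp": [0, 0, 0.6], "turn": [0, 0, 36], "grip": 0},
    {"dp": [0, 0, 0.7], "turn": [0, 0, 42], "grip": 0},
    {"dp": [0, 0, 0.8], "turn": [0, 0, 48], "grip": 0},
    {"dp": [0, 0, 0.9], "turn": [0, 0, 54], "grip": 0},
    {"dp": [0, 0, 1.05], "turn": [0, 0, 60], "grip": 0},
  ],
)

```text
time_s: 11.8
position: [0.5477, 0.0208, 0.1402]
tcp_rot: [[0.942, -0.029, 0.335], [-0.007, -0.998, -0.066], [0.337, 0.06, -0.94]]
force: [-2.4, -5.5, 2.2]
opening: 0.292
```

Emit:
jog_arm(
  rows=[
    {"dp": [0, 0, 0.1], "turn": [0, 0, 6], "grip": 0},
    {"dp": [0, 0, 0.2], "turn": [0, 0, 12], "grip": 0},
    {"dp": [0, 0, 0.3], "turn": [0, 0, 18], "grip": 0},
    {"dp": [0, 0, 0.4], "turn": [0, 0, 24], "grip": 0},
    {"dp": [0, 0, 0.5], "turn": [0, 0, 30], "grip": 0},
    {"dp": [0, 0, 0.6], "turn": [0, 0, 36], "grip": 0},
    {"dp": [0, 0, 0.7], "turn": [0, 0, 42], "grip": 0},
    {"dp": [0, 0, 0.8], "turn": [0, 0, 48], "grip": 0},
    {"dp": [0, 0, 0.9], "turn": [0, 0, 54], "grip": 0},
    {"dp": [0, 0, 1.05], "turn": [0, 0, 60], "grip": 0},
  ],
)

```text
time_s: 12.8
position: [0.5481, 0.0212, 0.1392]
tcp_rot: [[0.446, -0.83, 0.336], [-0.868, -0.493, -0.066], [0.22, -0.262, -0.94]]
force: [-1.2, -3.2, 1.6]
opening: 0.293
```

```bash
python3 look.py w8
```

```text
t 12.8 j [ -9.1  28.3 112.6  -2.1  19.1 143.8] op 0.293 Ftool [ 2.7  2.1 -1.7] Mtool [-0.55  0.18 -0.14]
angle a 140.13210573302666 tilt err 0.06732626565221218
tcp-hub tool mm [-0.5  0.1  8.8] station [ 0.3 -0.4  8.8]
```

View pics/w8.png

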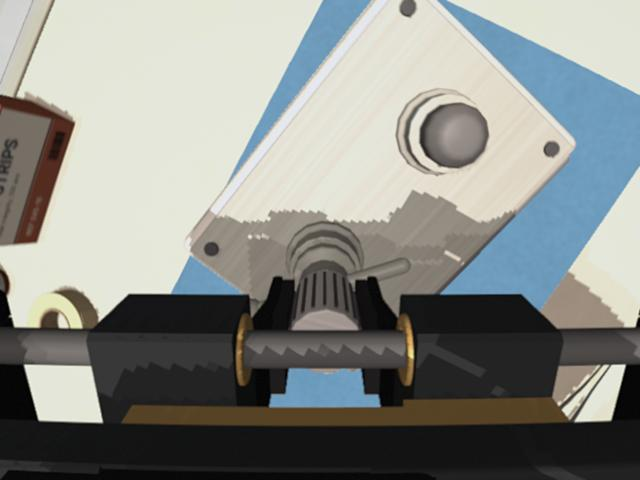

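The bar tip is at (406,266): no slip, with the tool 270° from the start. Second quarter turn back:

Emit:
jog_arm(
  rows=[
    {"dp": [0, 0, -0.1], "turn": [0, 0, -6], "grip": 0},
    {"dp": [0, 0, -0.2], "turn": [0, 0, -12], "grip": 0},
    {"dp": [0, 0, -0.3], "turn": [0, 0, -18], "grip": 0},
    {"dp": [0, 0, -0.4], "turn": [0, 0, -24], "grip": 0},
    {"dp": [0, 0, -0.5], "turn": [0, 0, -30], "grip": 0},
    {"dp": [0, 0, -0.6], "turn": [0, 0, -36], "grip": 0},
    {"dp": [0, 0, -0.7], "turn": [0, 0, -42], "grip": 0},
    {"dp": [0, 0, -0.8], "turn": [0, 0, -48], "grip": 0},
  ],
)

```text
time_s: 13.65
position: [0.5477, 0.0209, 0.1399]
tcp_rot: [[0.917, -0.217, 0.335], [-0.207, -0.976, -0.066], [0.342, -0.009, -0.94]]
force: [-2.8, -4.8, 2.0]
opening: 0.292
```

Emit:
jog_arm(
  rows=[
    {"dp": [0, 0, -0.1], "turn": [0, 0, -6], "grip": 0},
    {"dp": [0, 0, -0.2], "turn": [0, 0, -12], "grip": 0},
    {"dp": [0, 0, -0.3], "turn": [0, 0, -18], "grip": 0},
    {"dp": [0, 0, -0.4], "turn": [0, 0, -24], "grip": 0},
    {"dp": [0, 0, -0.5], "turn": [0, 0, -30], "grip": 0},
    {"dp": [0, 0, -0.6], "turn": [0, 0, -36], "grip": 0},
    {"dp": [0, 0, -0.75], "turn": [0, 0, -42], "grip": 0},
    {"dp": [0, 0, -0.75], "turn": [0, 0, -42], "grip": 0},
  ],
)

```text
time_s: 14.45
position: [0.5477, 0.0207, 0.1407]
tcp_rot: [[0.827, 0.451, 0.336], [0.498, -0.865, -0.066], [0.26, 0.222, -0.94]]
force: [-1.9, -6.5, 1.8]
opening: 0.29
```

```bash
python3 look.py w9
```

```text
t 14.45 j [ -9.1  28.1 112.6  -2.1  19.3  53.4] op 0.29 Ftool [-4.4  5.1 -1.9] Mtool [-0.98 -0.97  0.02]
angle a 49.78870567610417 tilt err 0.09321226245672726
tcp-hub tool mm [-0.3  0.1  7.2] station [-0.3 -0.2  7.2]
```

View pics/w9.png

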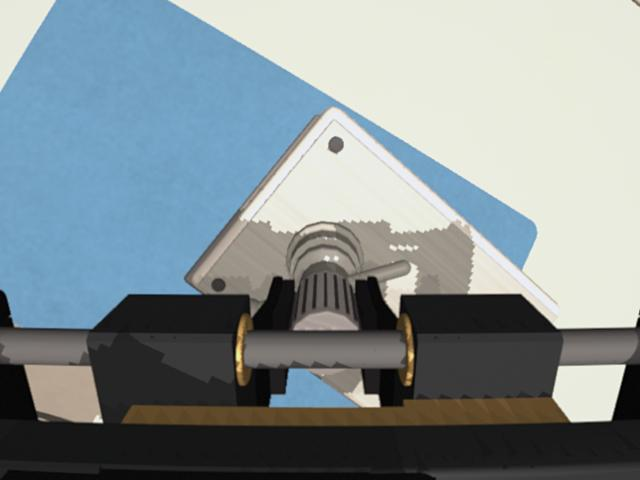

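Bar tip is at (406,267): both cycles are done with a net +180°. Next I open, swing back 190° and regrip.

Emit:
jog_arm(
  rows=[
    {"dp": [0, 0, 0], "turn": [0, 0, 0], "grip": 0.6},
    {"dp": [0, 0, 0], "turn": [0, 0, 0], "grip": 0.6},
    {"dp": [0, 0, 0], "turn": [0, 0, 0], "grip": 0.6},
    {"dp": [0, 0, 0], "turn": [0, 0, 0], "grip": 0.6},
  ],
)

```text
time_s: 14.9
position: [0.5481, 0.0218, 0.1407]
tcp_rot: [[0.828, 0.449, 0.337], [0.496, -0.866, -0.065], [0.262, 0.221, -0.939]]
force: [0.6, 0.8, -0.5]
opening: 0.551
```

```bash
python3 look.py w10
```

```text
t 14.9 j [ -9.   28.1 112.6  -2.   19.3  53.6] op 0.551 Ftool [ 0.7 -0.5  0.7] Mtool [ 0.11 -0.15  0.03]
angle a 49.93252510670554 tilt err 0.05501329249481734
tcp-hub tool mm [ 0.5 -0.8  7.3] station [ 0.9 -0.1  7.3]
```

View pics/w10.png

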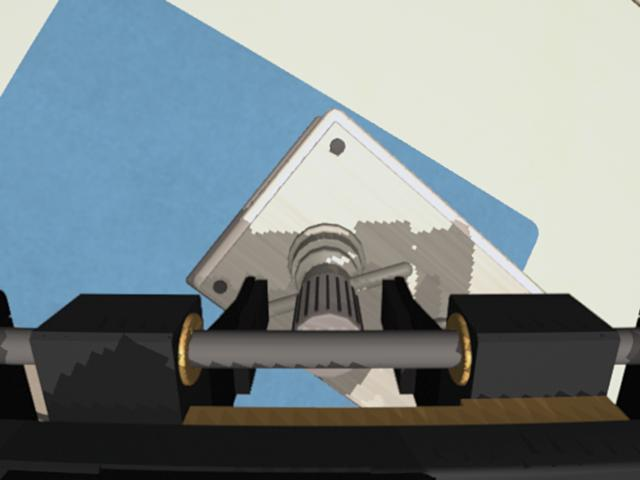

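Released: the bar is visible on both sides, with the tip at (409,269), and it has not turned. Swinging back.

Emit:
jog_arm(
  rows=[
    {"dp": [0, 0, 0], "turn": [0, 0, -8], "grip": 0.65},
    {"dp": [0, 0, 0], "turn": [0, 0, -16], "grip": 0.65},
    {"dp": [0, 0, 0], "turn": [0, 0, -24], "grip": 0.65},
    {"dp": [0, 0, 0], "turn": [0, 0, -32], "grip": 0.65},
    {"dp": [0, 0, 0], "turn": [0, 0, -40], "grip": 0.65},
    {"dp": [0, 0, 0], "turn": [0, 0, -48], "grip": 0.65},
    {"dp": [0, 0, 0], "turn": [0, 0, -56], "grip": 0.65},
    {"dp": [0, 0, 0], "turn": [0, 0, -64], "grip": 0.65},
    {"dp": [0, 0, 0], "turn": [0, 0, -72], "grip": 0.65},
    {"dp": [0, 0, 0], "turn": [0, 0, -80], "grip": 0.65},
  ],
)

```text
time_s: 15.95
position: [0.5481, 0.0217, 0.1407]
tcp_rot: [[-0.303, 0.891, 0.337], [0.937, 0.343, -0.065], [-0.174, 0.296, -0.939]]
force: [-0.0, 0.9, 0.3]
opening: 0.65
```

Emit:
jog_arm(
  rows=[
    {"dp": [0, 0, 0], "turn": [0, 0, -8], "grip": 0.65},
    {"dp": [0, 0, 0], "turn": [0, 0, -16], "grip": 0.65},
    {"dp": [0, 0, 0], "turn": [0, 0, -24], "grip": 0.65},
    {"dp": [0, 0, 0], "turn": [0, 0, -32], "grip": 0.65},
    {"dp": [0, 0, 0], "turn": [0, 0, -40], "grip": 0.65},
    {"dp": [0, 0, 0], "turn": [0, 0, -48], "grip": 0.65},
    {"dp": [0, 0, 0], "turn": [0, 0, -56], "grip": 0.65},
    {"dp": [0, 0, 0], "turn": [0, 0, -64], "grip": 0.65},
    {"dp": [0, 0, 0], "turn": [0, 0, -72], "grip": 0.65},
    {"dp": [0, 0, 0], "turn": [0, 0, -80], "grip": 0.65},
  ],
)

```text
time_s: 16.95
position: [0.5481, 0.0217, 0.1407]
tcp_rot: [[-0.931, -0.144, 0.337], [-0.175, 0.982, -0.065], [-0.321, -0.12, -0.939]]
force: [0.3, 0.3, -0.4]
opening: 0.652
```

Emit:
jog_arm(
  rows=[
    {"dp": [0, 0, 0], "turn": [0, 0, -8], "grip": 0.65},
    {"dp": [0, 0, 0], "turn": [0, 0, -16], "grip": 0.65},
    {"dp": [0, 0, 0], "turn": [0, 0, -24], "grip": 0.65},
    {"dp": [0, 0, 0], "turn": [0, 0, -30], "grip": 0.65},
    {"dp": [0, 0, 0], "turn": [0, 0, -30], "grip": 0.65},
    {"dp": [0, 0, 0], "turn": [0, 0, -30], "grip": 0.65},
  ],
)

```text
time_s: 17.55
position: [0.5481, 0.0216, 0.1408]
tcp_rot: [[-0.739, -0.584, 0.337], [-0.637, 0.768, -0.065], [-0.22, -0.263, -0.939]]
force: [0.9, -0.5, 0.2]
opening: 0.649
```

```bash
python3 look.py w11
```

```text
t 17.55 j [  -9.1   28.1  112.6   -2.    19.3 -136.3] op 0.649 Ftool [-0.4 -0.9  0.1] Mtool [-0.24 -0.03  0.08]
angle a -139.9123476568779 tilt err 0.07019531692373775
tcp-hub tool mm [-0.6  0.4  7.3] station [0.7 0.1 7.3]
```

View pics/w11.png

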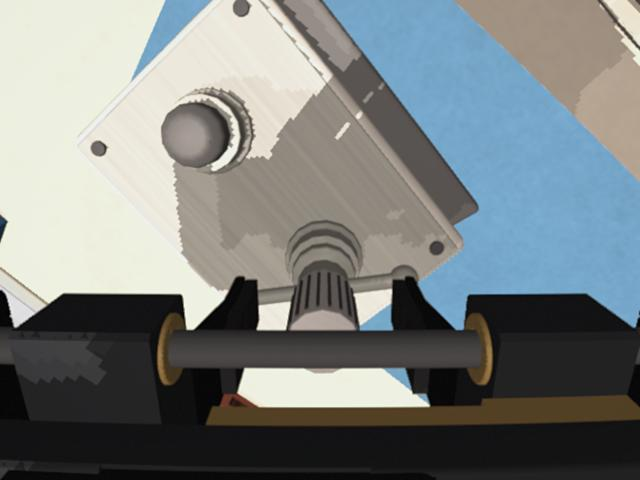

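The ball is now on the right at (404,273) and the grip is centred at column 322. Closing.

Emit:
jog_arm(
  rows=[
    {"dp": [0, 0, 0], "turn": [0, 0, 0], "grip": 0},
    {"dp": [0, 0, 0], "turn": [0, 0, 0], "grip": 0},
    {"dp": [0, 0, 0], "turn": [0, 0, 0], "grip": 0},
    {"dp": [0, 0, 0], "turn": [0, 0, 0], "grip": 0},
    {"dp": [0, 0, 0], "turn": [0, 0, 0], "grip": 0},
    {"dp": [0, 0, 0], "turn": [0, 0, 0], "grip": 0},
    {"dp": [0, 0, 0], "turn": [0, 0, 0], "grip": 0},
    {"dp": [0, 0, 0], "turn": [0, 0, 0], "grip": 0},
  ],
)

```text
time_s: 18.4
position: [0.5484, 0.0213, 0.1409]
tcp_rot: [[-0.738, -0.585, 0.337], [-0.638, 0.767, -0.066], [-0.22, -0.264, -0.939]]
force: [-0.7, -2.3, 1.2]
opening: 0.289
```

```bash
python3 look.py w12
```

```text
t 18.4 j [  -9.1   28.1  112.6   -2.    19.2 -136.4] op 0.289 Ftool [ 1.7 -1.6 -1.2] Mtool [0.12 0.18 0.1 ]
angle a -140.0257931332095 tilt err 0.10729155209734365
tcp-hub tool mm [-0.6  0.   7.2] station [0.4 0.4 7.2]
```

View pics/w12.png

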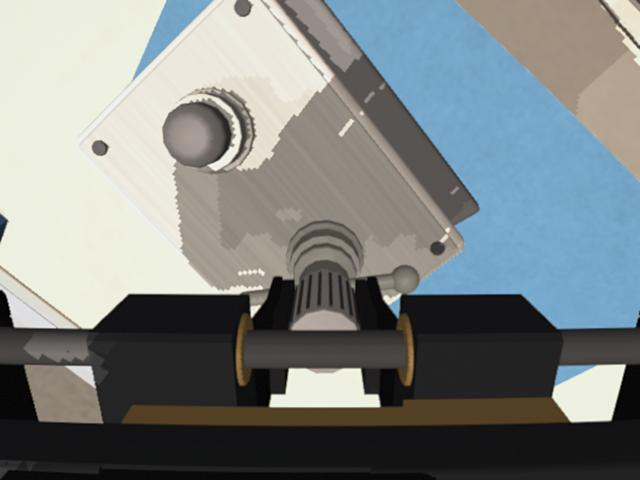

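Gripped (0.289), with the ball at (404,278). Forward 120°, then I'll check.

Emit:
jog_arm(
  rows=[
    {"dp": [0, 0, 0.1], "turn": [0, 0, 6], "grip": 0},
    {"dp": [0, 0, 0.2], "turn": [0, 0, 12], "grip": 0},
    {"dp": [0, 0, 0.3], "turn": [0, 0, 18], "grip": 0},
    {"dp": [0, 0, 0.4], "turn": [0, 0, 24], "grip": 0},
    {"dp": [0, 0, 0.5], "turn": [0, 0, 30], "grip": 0},
    {"dp": [0, 0, 0.6], "turn": [0, 0, 36], "grip": 0},
    {"dp": [0, 0, 0.7], "turn": [0, 0, 42], "grip": 0},
    {"dp": [0, 0, 0.8], "turn": [0, 0, 48], "grip": 0},
    {"dp": [0, 0, 0.9], "turn": [0, 0, 54], "grip": 0},
    {"dp": [0, 0, 1.05], "turn": [0, 0, 60], "grip": 0},
  ],
)

```text
time_s: 19.45
position: [0.5489, 0.0207, 0.14]
tcp_rot: [[-0.874, 0.349, 0.337], [0.347, 0.935, -0.067], [-0.339, 0.059, -0.939]]
force: [-0.2, -5.5, 1.4]
opening: 0.293
```

Emit:
jog_arm(
  rows=[
    {"dp": [0, 0, 0.1], "turn": [0, 0, 6], "grip": 0},
    {"dp": [0, 0, 0.2], "turn": [0, 0, 12], "grip": 0},
    {"dp": [0, 0, 0.3], "turn": [0, 0, 18], "grip": 0},
    {"dp": [0, 0, 0.4], "turn": [0, 0, 24], "grip": 0},
    {"dp": [0, 0, 0.5], "turn": [0, 0, 30], "grip": 0},
    {"dp": [0, 0, 0.6], "turn": [0, 0, 36], "grip": 0},
    {"dp": [0, 0, 0.7], "turn": [0, 0, 42], "grip": 0},
    {"dp": [0, 0, 0.8], "turn": [0, 0, 48], "grip": 0},
    {"dp": [0, 0, 0.9], "turn": [0, 0, 54], "grip": 0},
    {"dp": [0, 0, 1.05], "turn": [0, 0, 60], "grip": 0},
  ],
)

```text
time_s: 20.45
position: [0.5489, 0.0204, 0.1389]
tcp_rot: [[-0.135, 0.932, 0.337], [0.984, 0.167, -0.067], [-0.118, 0.322, -0.939]]
force: [-2.5, -5.7, 1.3]
opening: 0.289
```

```bash
python3 look.py w13
```

```text
t 20.45 j [ -9.1  28.4 112.6  -2.2  19.  -16.2] op 0.289 Ftool [-5.4 -2.8 -1.6] Mtool [ 0.45 -1.14 -0.22]
angle a -19.877769544151963 tilt err 0.13320807846974675
tcp-hub tool mm [-0.5  0.2  9.4] station [-0.4  0.3  9.4]
```

View pics/w13.png

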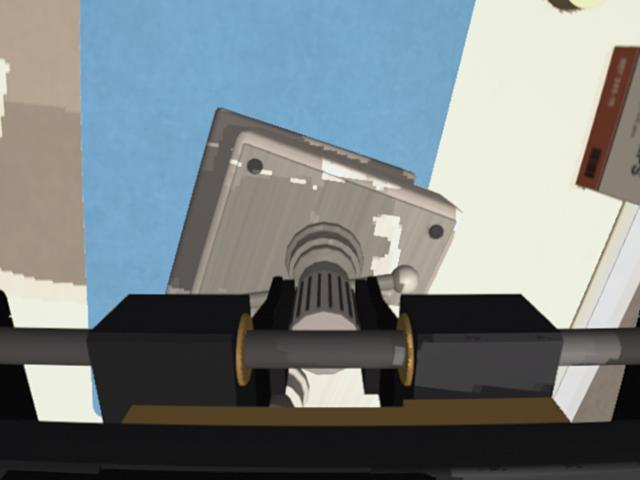

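No slip (ball at (404,278)). 27–61° remains, so I'll approach home in smaller bits and watch the torque.

Emit:
jog_arm(
  rows=[
    {"dp": [0, 0, 0.1], "turn": [0, 0, 5], "grip": 0},
    {"dp": [0, 0, 0.2], "turn": [0, 0, 10], "grip": 0},
    {"dp": [0, 0, 0.3], "turn": [0, 0, 15], "grip": 0},
    {"dp": [0, 0, 0.4], "turn": [0, 0, 20], "grip": 0},
    {"dp": [0, 0, 0.45], "turn": [0, 0, 25], "grip": 0},
  ],
)

```text
time_s: 21.0
position: [0.5488, 0.0203, 0.1385]
tcp_rot: [[0.271, 0.902, 0.336], [0.962, -0.264, -0.067], [0.028, 0.342, -0.939]]
force: [-1.9, -6.3, 0.7]
opening: 0.288
```

```bash
python3 look.py
```

```text
t 21.0 j [ -9.2  28.4 112.6  -2.2  19.    8.8] op 0.288 Ftool [-6.5  0.2 -0.9] Mtool [-0.08 -1.21 -0.24]
angle a 5.078302339053095 tilt err 0.12631565370508707
tcp-hub tool mm [-0.4  0.1  9.8] station [-0.4  0.1  9.8]
```

Emit:
jog_arm(
  rows=[
    {"dp": [0, 0, 0.05], "turn": [0, 0, 3], "grip": 0},
    {"dp": [0, 0, 0.1], "turn": [0, 0, 6], "grip": 0},
    {"dp": [0, 0, 0.15], "turn": [0, 0, 9], "grip": 0},
    {"dp": [0, 0, 0.2], "turn": [0, 0, 12], "grip": 0},
  ],
)

```text
time_s: 21.4
position: [0.5491, 0.0211, 0.1385]
tcp_rot: [[0.45, 0.827, 0.337], [0.887, -0.456, -0.066], [0.099, 0.329, -0.939]]
force: [-0.8, 0.9, 3.0]
opening: 0.292
```

```bash
python3 look.py w14
```

```text
t 21.4 j [ -9.1  28.4 112.6  -2.1  18.9  20.7] op 0.292 Ftool [ 0.8 -0.1 -3.1] Mtool [ 0.14  0.24 -0.34]
angle a 16.94748222982798 tilt err 0.1110897574722958
tcp-hub tool mm [0.5 0.1 9.8] station [0.4 0.2 9.8]
```

View pics/w14.png

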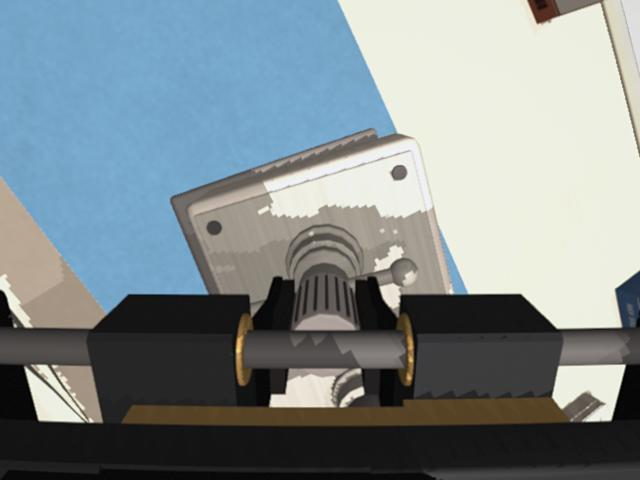

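The ball is now at (403,272) and the torque is up to 0.34 N m with a small slip, which suggests the stop. I'll push on to confirm.

Emit:
jog_arm(
  rows=[
    {"dp": [0, 0, 0], "turn": [0, 0, 3], "grip": 0},
    {"dp": [0, 0, 0], "turn": [0, 0, 6], "grip": 0},
    {"dp": [0, 0, 0], "turn": [0, 0, 9], "grip": 0},
    {"dp": [0, 0, 0], "turn": [0, 0, 12], "grip": 0},
  ],
)

```text
time_s: 21.85
position: [0.5496, 0.0216, 0.1387]
tcp_rot: [[0.611, 0.716, 0.338], [0.774, -0.63, -0.066], [0.166, 0.302, -0.939]]
force: [-0.0, 1.5, 3.7]
opening: 0.293
```

```bash
python3 look.py w15; python3 - <<'E'
import cv2
cv2.imwrite('pics/w1415.png',cv2.vconcat([cv2.resize(cv2.imread(f'pics/w{i}.png')[200:340,200:460],None,fx=2.1,fy=2.1) for i in (14,15)]))
E
```

```text
t 21.85 j [ -9.   28.4 112.5  -2.1  18.9  32.6] op 0.293 Ftool [ 1.8  0.1 -3.6] Mtool [ 0.08  0.22 -0.41]
angle a 28.88013474435915 tilt err 0.1591764275899214
tcp-hub tool mm [1.1 0.1 9.7] station [0.9 0.7 9.7]
```

View pics/w1415.png

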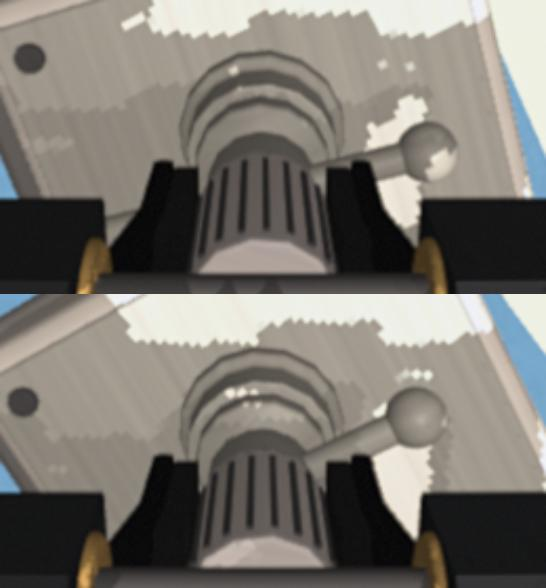

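The ball lagged another ~12° relative to the tool at 0.41 N m, twice the thread friction, so the chaser is on its hard stop. Releasing and backing off along the axis.

Emit:
jog_arm(
  rows=[
    {"dp": [0, 0, 0], "turn": [0, 0, 0], "grip": 0.8},
    {"dp": [0, 0, 0], "turn": [0, 0, 0], "grip": 0.8},
    {"dp": [0, 0, 0], "turn": [0, 0, 0], "grip": 0.8},
    {"dp": [0, 0, 0], "turn": [0, 0, 0], "grip": 0.8},
    {"dp": [0, 0, 0], "turn": [0, 0, 0], "grip": 0.8},
    {"dp": [0, 0, 0], "turn": [0, 0, 0], "grip": 0.8},
  ],
)

```text
time_s: 22.5
position: [0.549, 0.0213, 0.1381]
tcp_rot: [[0.612, 0.715, 0.336], [0.773, -0.631, -0.065], [0.165, 0.3, -0.939]]
force: [0.1, -0.5, 0.0]
opening: 0.742
```

Emit:
jog_arm(
  rows=[
    {"dp": [0, 0, -15], "turn": [0, 0, 0], "grip": 0.8},
    {"dp": [0, 0, -35], "turn": [0, 0, 0], "grip": 0.8},
    {"dp": [0, 0, -60], "turn": [0, 0, 0], "grip": 0.8},
    {"dp": [0, 0, -90], "turn": [0, 0, 0], "grip": 0.8},
    {"dp": [0, 0, -110], "turn": [0, 0, 0], "grip": 0.8},
    {"dp": [0, 0, -120], "turn": [0, 0, 0], "grip": 0.8},
    {"dp": [0, 0, -120], "turn": [0, 0, 0], "grip": 0.8},
    {"dp": [0, 0, -120], "turn": [0, 0, 0], "grip": 0.8},
  ],
)

```text
time_s: 23.3
position: [0.5085, 0.0291, 0.2504]
tcp_rot: [[0.613, 0.715, 0.336], [0.773, -0.631, -0.065], [0.165, 0.3, -0.94]]
force: [0.6, -0.6, 0.3]
opening: 0.8
```

```bash
python3 look.py; python3 - <<'E'
from h import *
ci=vision.camera_info("wrist");p,d=vision.capture("wrist");P=cloud(ci,d);np.savez("w16.npz",p=p,d=d)
cv2.imwrite("pics/w16.png",p[:,:,::-1])
h=(P-hub)@n;lat=np.linalg.norm((P-hub)-h[...,None]*n,axis=2)
m=(lat<.018)&(np.abs(h-.015)<.02);print(np.histogram(h[m],bins=20)[0],np.median(h[m&(h>.01)]))
q,_=vision.capture("scene");cv2.imwrite("pics/s16z.png",cv2.resize(q[190:290,235:355,::-1],None,fx=6,fy=6,interpolation=cv2.INTER_CUBIC))
E
```

```text
t 23.3 j [ -8.9  13.9 111.   -1.3  35.1  31.9] op 0.8 Ftool [ 0.   0.9 -0. ] Mtool [ 0.13 -0.07  0.  ]
angle a 28.9727232146993 tilt err 0.049219081759095305
tcp-hub tool mm [   0.3   -0.5 -109.5] station [   0.6   -0.4 -109.5]
[ 15  15  14  19  15  12  23  10  15  20  20  18  26  17  17  41  47 390
 723 122] 0.015476175987967416
```

View pics/w16.png

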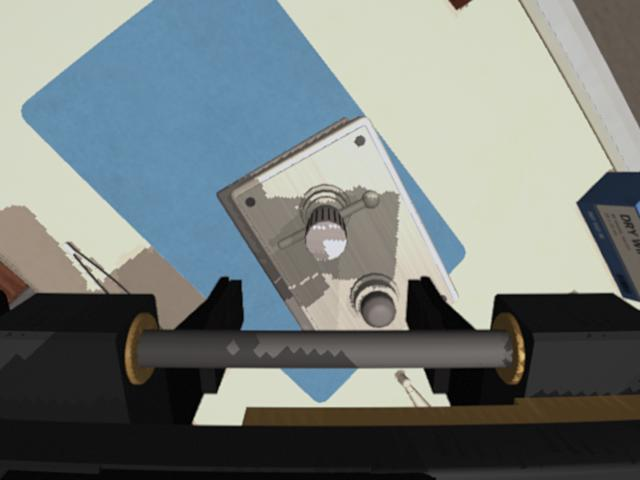

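View pics/s16z.png

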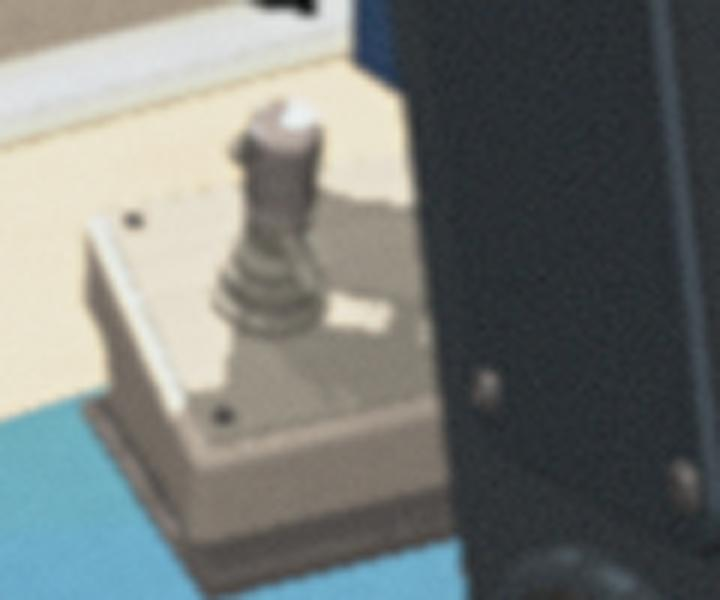

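In the last wrist view the ball is at (372,199), the plain end at (276,245) and the cap at (326,241). I'll compare the net rotation with the start.

```bash
python3 - <<'E'
from h import *
z=np.load("w0.npz");ci={k:z[k] for k in ('vertical_fov','cx','cy','k1','position','rotation')}
c0={k:(float(v) if v.ndim==0 else v) for k,v in ci.items()};c1=vision.camera_info("wrist")
sy=np.cross(n,sx)
def ang(ci,b,e,off):
    X=[]
    for uv in (b,e):
        r=(rays(ci,[uv])@ci['rotation'].T)[0];q=hub+off*n
        X.append(ci['position']+r*((q-ci['position'])@n/(r@n)))
    v=X[0]-X[1];print((X[0]-hub)@sx,(X[0]-hub)@sy,np.linalg.norm(v));return np.degrees(np.arctan2(v@sy,v@sx))
a0=ang(c0,(327,266),(331,172),-.0265);a1=ang(c1,(372,199),(276,245),-.032)
print(a0,a1,"forward net",(a0-a1)%360)
E
```

```text
0.03171970793988595 -0.019723577122195985 0.07122039563790089
0.03662298557253504 -0.002120915863677281 0.0778243283447681
-32.457271674688094 -2.641063153537175 forward net 330.18379147884906
```

Net forward is 330°, giving a start angle of 31° (0.54 rad), inside the stated range. The sink of about 5.4 mm matches within measuring error. Handing in.

```bash
python3 -c "
from rig import bot
print(bot.hand_in(), bot.read_state()['time_s'])"
```

```text
the job is handed in; nothing more can be done
the job is handed in; nothing more can be done
```

The thread is chased and the job is handed in, about 23 s in. I gripped the chaser's knurled grip in line with its axis and turned it 180° forward and 90° back, twice. Then I let go, swung the wrist back, regripped and turned it forward to its stop, let go, and backed off about 120 mm.

- **The two cycles:** the bar stayed in step with the gripper (no visible slip), and the wrist angles came within about 0.5° of the half and quarter turns.
- **Fully home:** at the end the grip slipped on the chaser at 0.41 N m, twice the thread friction. Net rotation measured in the pictures was about 330°. If it is at the stop, it must have started at about 0.54 rad, which is inside the stated 0 to 0.6.
- **Sink:** depth images gave about 5.4 mm against 5.8 mm expected. That difference is within the roughly 2 mm calibration, so it doesn't prove seating to a fraction of a millimetre. I did not get a clear close view of the collar on the boss.
- **Surroundings:** wrist force readings stayed under about 10 N. The gripper went near nothing but the chaser, though I did not re-measure where the loose instruments lie.

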